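# Fit the gun-rest arm in its rod holder

### The job

Pull the gun-rest arm (the one with the rectangular saddle block) out of the clip strip, lay it down, let go and take it afresh. Slide its rod, saddle up, into the rod holder past the side spring plunger until the collar is fully home against the front and the plunger has dropped into the groove, and let go. Do not ram it, leave the other arm in its clips and do not push the spray gun, cup, tape or bowl about.

Things in the scene. Friction and masses are not known exactly. Their poses are not given: they have to be found in the camera images.
- gun_rest_arm: Gun-rest arm, loose, 0.2-0.34 kg, 181 mm long. Origin: rod axis at collar front. Steel rod d 16 mm along +x to a tapered nose at +120 mm; groove 3 mm deep round it at +40. Behind: collar 28 wide (y), 6 thick, then saddle block. +z up (saddle). Rod, collar, block are flush 8 mm below the axis, so it lies flat. Balance point 34 mm ahead of origin. Starts in either bay, nose along strip +x.
- saddle_block (a point): Centre of the arm's rectangular grey plastic saddle block: 55 mm long (arm x -6 to -61), 26 wide (y), 24 high (8 below to 16 above the rod's axis). This point lies at x=-33.5, z=+4 mm in the arm's frame, axes as the arm. Take it here to slide the rod in.
- bare_rod (a point): Point on the arm's rod axis, 80 mm ahead of the collar (x=+80), midway between the two pairs of clip jaws: in the strip only the rod from x=+60 to +98 mm can be gripped. Base of the strip lies 28 mm below this point at the start.
- round_head_arm: The other arm, in the other bay, to be left there: same rod and collar without groove, but with a round grey head (29 mm diameter, 22 mm high) instead of the rectangular block. Same frame.
- clip_strip: Clip strip fixed to the table, base 205 x 190 x 10 mm. Bays at its y = -47.5 and +47.5 mm; arms lie along its +x, origins at x=0, axis 38 mm over the table. Block, collar and first 46 mm of rod lie in a wooden pocket (walls 54 mm high, 4 mm off the block: no room for fingers). Sprung steel jaws hold the rod at x=+52 and +108 mm, tops at 51 mm; a straight pull up of some 8-15 N frees it within 15 mm.
- rod_holder: Rod holder: base plate 136 x 100 x 10 mm, fixed to the table, x=-12 to +124. Origin on the table under the front face of its unloaded head; +x along the bore, the way the rod goes in. Its head has two cheeks 48 mm wide, top 82 mm over the table, x=0 to 16 and 64 to 80 mm, open between, each bored. The plunger stands on the head at x=+40 on the +y side, barrel and knob reaching to y=+68 mm.
- holder_head (a joint): The holder's head rides on a sprung slide (about 400 N/m): value in m it has given way along +x, 0 when unloaded, stop at 0.024. It yields while the rod is pushed in and carries mouth and plunger along, so where the rod comes home depends on the friction met; it springs back when let go.
- holder_mouth (a point): Centre of the bore at the front face of the holder's head (moves with it), 60 mm over the table, axes as the holder. Bore 18.5 mm in diameter through both cheeks, front rims chamfered 3 mm. Home: the arm's origin is here with its x along the holder's x, up to 1.5 mm off sideways, as the plunger presses the rod to -y.
- plunger (a joint): Side spring plunger, in m: 0 fully out (empty bore), grows as it is pushed aside; ball tip of 5 mm radius. About 2.5 to 4 mm while riding on the full rod, under 1.5 mm once in the groove. Pushing the rod past it takes some 8 to 25 N, at the end mostly with the head back near its stop; once home the force rises steeply.
- spray_gun: Spray gun lying on its side, 154 x 164 x 34 mm; bystander.
- bisque_cup: Unglazed cup, 64 mm diameter, 79 mm high; bystander.
- masking_tape: Roll of masking tape lying flat, 104 mm diameter, 24 mm high; bystander.
- glazed_bowl: Small glazed bowl, 102 mm diameter, 47 mm high; bystander.

How it is judged (in metres and radians):
On the way, in this order (a step that is already met when the one before it is completed fails the run):
1. the gun-rest arm has been pulled up out of the clips (z of gun_rest_arm in the frame of clip_strip above 0.062 m), for 0.1 s.
2. the arm has been laid down: it rests, let go, away from the strip's clips and not yet home in the holder (contact force between the fingers and gun_rest_arm below 0.1 N and linear speed of gun_rest_arm below 0.02 m/s and contact force between gun_rest_arm and clip_strip below 0.05 N and x of gun_rest_arm in the frame of holder_mouth below -0.03 m), for 0.3 s.
At the end, for the whole second after the job is handed in: The gun-rest arm's rod is in the holder's bore with the collar within 2.5 mm of the front face, the arm's origin within 4 mm of the mouth's centre, its axis within 0.07 rad of the bore, saddle up within 0.3 rad, the plunger in the groove (joint under 2 mm), the arm at rest and released (x of gun_rest_arm in the frame of holder_mouth between -0.0025 and 0.002 m and distance between gun_rest_arm and holder_mouth below 0.004 m and angle between the x axis of gun_rest_arm and the x axis of holder_mouth, either way round below 0.07 rad and angle between gun_rest_arm's own z axis and vertical below 0.3 rad and value of joint plunger below 0.002 m and linear speed of gun_rest_arm below 0.01 m/s and contact force between the fingers and gun_rest_arm below 0.1 N); the robot touches nothing.
It fails at once if the arm is rammed against the holder (over 90 N) (contact force between gun_rest_arm and rod_holder above 90 N).
It fails at once if the other arm is taken or knocked out of its clips (distance of round_head_arm from where it was at the start of the episode above 0.012 m).
It fails at once if the spray gun, cup, tape or bowl is pushed more than 20 mm (distance of any of spray_gun, bisque_cup, masking_tape, glazed_bowl from where it was at the start of the episode above 0.02 m).
It also fails if it takes over 56 s, if anything falls off the work surface, if the arm or the gripper's body presses on something with over 40 N, if the wrist force passes 120 N, or if a joint passes its speed limit or range.

### The arm

A 6-joint arm with a two-finger parallel gripper is mounted at the origin on a cart in front of the work surface, level with it; the furniture and walls round the work are solid. World frame = base frame: x ahead of the robot, y to its left, z up, the work surface at z = 0. Lengths are in mm, angles in rad, forces in N, time in s.
With the tool pointing down it reaches from about 325 to 775 mm from the base axis. Payload 9.3 kg.
Tool frame: the origin (TCP) lies midway between the tips of the shut fingers; the grasp point (between the pads) lies 19 mm behind it; z points along the fingers, y is the line along which they close (so a half turn about z gives the same grasp; the last joint's range is limited). The gripper opens to 85 mm and grips with 20 to 120 N. Pads are 22 mm wide; open, the fingers measure 114 mm over their backs; the gripper's body (76 mm by 85 mm) begins 54 mm behind the grasp point. The pads swing forward as they close: fully open they stand 13 mm farther back than shut.
Start: joints at [1.042, 0.259, 0.021, 1.334, 0, 1.418], TCP at [201.86, 511.614, 231.279] pointing down, gripper open.
Joint ranges: [-3.04, 3.04], [-0.91, 1.82], [-1.04, 1.36], [-1.92, 1.95], [-1.52, 1.45], [-3.14, 3.14]. Speed limits (rad/s): [2.22, 2.22, 2.79, 3.14, 3.14, 3.14].

### API

Orientations are given as a rotation vector (axis times angle).
In Python, from cell import robot gives the robot as it stands.
- The arm moves only by the tool arm_command, never from a script. Its argument "series" is one flat list of numbers, 7 for each row, row after row: the shift along the world's x, y, z in mm, then the turn, a rotation vector about the world's x, y, z in rad, then the closure in counts, from 0 (fully open) to 255 (shut). A call has 1 to 8 rows; each row shifts and turns the commanded pose from where the row before left it; what a row does not reach is not made up. A row lasts 1/10 s, in which the tool goes at most 50 mm and 8.59 degrees, less where a joint would pass 70% of its speed; a pose out of reach is approached as far as the arm can. A call is refused whole if a number of a shift passes 50 or a number of a turn 0.15, either way. A call with a gripper value outside its range is refused whole. The fingers move at their own pace and stop on an object; the grip force is fixed at half the most. Time passes only in rows, so rows that do not move let the fingers close. It gives the time, the measured TCP pose, the force, the opening and the grip force at its end, in the units of the state.
- robot.state(): the state, without advancing time (a new reading comes with each control period).
- robot.grab_frame(name): name is "scene" or "top" or "wrist"; returns the picture (420x560x3 uint8, blue, green, red); there is no depth.
- robot.calibration(name): a dict with "fx", "fy", "cx", "cy" (pixels), "dist" ([k1, k2, p1, p2, k3] as OpenCV has them; the pictures are not rectified), "xyz" and "attitude" of the camera in the world; the wrist camera has in their place "hand_eye" (4x4, takes a point from camera to tool coordinates, whose origin is the TCP and whose axes are the flange's). Camera axes: x right, y down, z forward; pixel columns grow to the right and rows downward; lengths in mm; the calibration is good to about 2 mm. A picture is of the moment at which its call begins: read the wrist's pose just before it. calibration takes no time and is no camera call.
- robot.close_job(): hands the job in; it is judged then, once.
The state is a dict: "time": time; "q": joint angles; "joint_velocities": joint speeds; "effort": joint torques, N m; "eef_pos": TCP position; "tcp_rot": TCP orientation; "ft_force": force on the tool from outside, world axes, zero at the start; "torque": the same for the moment, N m; "gripper_width": opening from 0.0 (shut) to 1.0 (fully open); "gripper_force": force on a finger pad.
Only numpy, scipy, OpenCV 4.12 (cv2) and the standard library are available. Lean on these libraries where they do the work, as an engineer would, in place of code of your own. Each camera call takes 0.05 s, during which the arm holds its last target. There are 200 camera calls.

## Working session

There is one attempt and no reset: what is moved stays moved. The work goes in short steps, Python scripts to look and compute and a tool call to move; the robot and the scene stay as the last step left them, time stands still between calls to the robot, and variables do not carry over. Pictures are saved under pics/ and viewed, at most 10 in all, crops included, and the job is handed in when it is done.

Besides the shell and the picture viewer there is one more tool, called after "Request:" in YAML: its name, and indented under it one key for each argument. arm_command: Moves the arm, as the interface text tells. Its arguments: {"type":"object","properties":{"series":{"type":"array"}},"required":["series"]}

```bash
ls; mkdir -p pics; python3 - <<'E'
from cell import robot
import cv2
s=robot.state(); print({k:s[k] for k in('time','eef_pos','tcp_rot','ft_force','gripper_width')})
for n in('top','scene','wrist'):
    cv2.imwrite(f'pics/{n}0.png',robot.grab_frame(n)); print(n,robot.calibration(n))
E
```

```text
pics
{'time': 0.0, 'eef_pos': array([201.72749865, 511.36333701, 230.6622139 ]), 'tcp_rot': array([-5.86788769e-01, -3.08587328e+00,  2.01532605e-03]), 'ft_force': array([-0.51398861, -0.4317926 ,  0.38142583]), 'gripper_width': 1.002101686155933}
top {'fx': 399.50146117639724, 'fy': 399.50146117639724, 'cx': 281.1886593596892, 'cy': 215.13086453820793, 'dist': array([-0.08757844,  0.        ,  0.        ,  0.        ,  0.        ]), 'xyz': array([ 362.70680539,  230.93199512, 1029.1120859 ]), 'attitude': array([-2.01588908,  2.19105865, -0.25641882])}
scene {'fx': 446.9742835926264, 'fy': 446.9742835926264, 'cx': 284.17417538013797, 'cy': 211.56040003692664, 'dist': array([-0.0910907,  0.       ,  0.       ,  0.       ,  0.       ]), 'xyz': array([ 215.8740907 , -484.88909469,  793.08378452]), 'attitude': array([-2.24102063,  0.54461571, -0.25414492])}
wrist {'fx': 346.29254750004543, 'fy': 346.29254750004543, 'cx': 276.6870648428605, 'cy': 205.64222694716065, 'dist': array([-0.08272837,  0.        ,  0.        ,  0.        ,  0.        ]), 'hand_eye': array([[-2.97534895e-04, -9.64481745e-01, -2.64149341e-01,
         6.70089834e+01],
       [ 9.99999827e-01, -4.21210812e-04,  4.11567545e-04,
         8.88629252e-01],
       [-5.08211943e-04, -2.64149173e-01,  9.64481703e-01,
        -1.41745151e+02],
       [ 0.00000000e+00,  0.00000000e+00,  0.00000000e+00,
         1.00000000e+00]])}
```

View pics/top0.png

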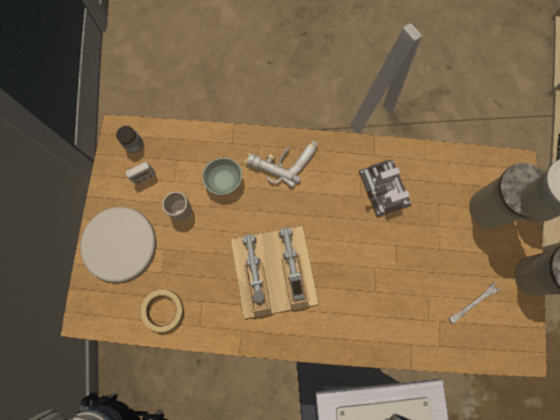

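View pics/scene0.png

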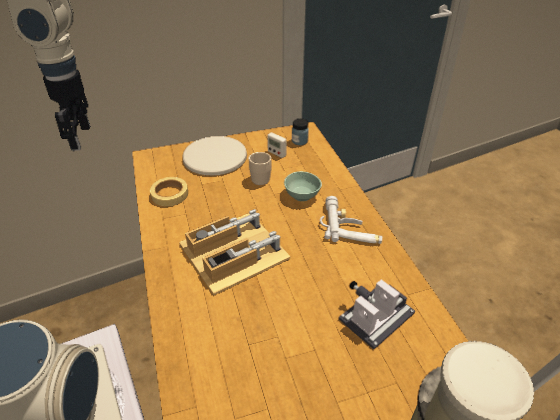

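The top view shows the strip at about (275,272). The gun-rest arm is in its right bay, block (297,288), nose (287,232), and the holder is at about (385,188) with its plunger to the left. I'll enlarge both.

```bash
cat > h.py <<'E'
import numpy as np, cv2
from scipy.spatial.transform import Rotation as R
from cell import robot
def cam(n,s=None):
    c=robot.calibration(n); K=np.array([[c['fx'],0,c['cx']],[0,c['fy'],c['cy']],[0,0,1]])
    if n=='wrist':
        T=np.eye(4);T[:3,:3]=R.from_rotvec(s['tcp_rot']).as_matrix();T[:3,3]=s['eef_pos'];T=T@c['hand_eye']
        Rm,t=T[:3,:3],T[:3,3]
    else: Rm,t=R.from_rotvec(c['attitude']).as_matrix(),np.array(c['xyz'])
    return K,np.array(c['dist']),Rm,t
def px2w(C,px,z):
    K,d,Rm,t=C; p=cv2.undistortPoints(np.array(px,float).reshape(-1,1,2),K,d).reshape(-1,2)
    r=np.c_[p,np.ones(len(p))]@Rm.T; z=np.broadcast_to(z,len(p))
    return t+r*((z-t[2])/r[:,2])[:,None]
def w2px(C,X):
    K,d,Rm,t=C; return cv2.projectPoints((np.array(X,float)-t)@Rm,np.zeros(3),np.zeros(3),K,d)[0].reshape(-1,2)
E
python3 - <<'E'
import cv2,numpy as np
im=cv2.imread('pics/top0.png')
a=cv2.resize(im[220:325,225:325],None,fx=4,fy=4,interpolation=cv2.INTER_CUBIC)
b=cv2.resize(im[145:250,345:425],None,fx=4,fy=4,interpolation=cv2.INTER_CUBIC)
cv2.imwrite('pics/c1.png',np.hstack([a,b]))
from h import *
C=cam('top')
print(px2w(C,[[297,288],[287,232],[385,188]],[54,38,60]).round())
E
```

```text
[[407. 186.  54.]
 [549. 197.  38.]
 [638. -61.  60.]]
```

View pics/c1.png

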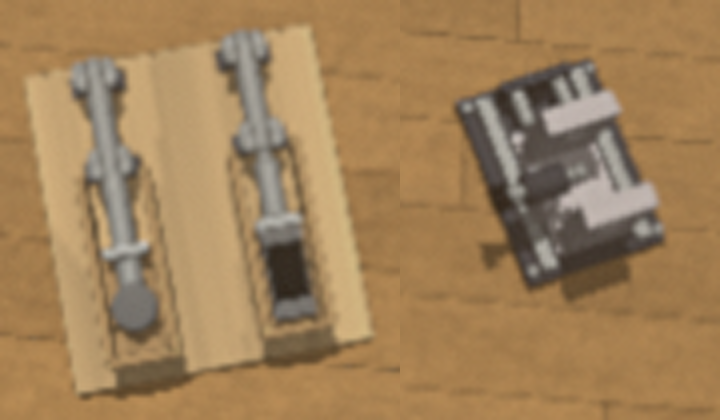

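Crop 1 shows the base corners at TL(27,75), TR(310,27), BR(372,337) and BL(78,393), with the gun-rest arm in the right bay. Crop 2 shows the holder plate corners at (457,103), (593,60), (663,240) and (530,288), front cheek at the lower edge and plunger to the left. That puts the bore's +x up and slightly left in the picture.

```bash
cat > fit.py <<'E'
from h import *
def fit(L,W):  # planar rigid: local L -> world W
    lc,wc=L.mean(0),W[:,:2].mean(0);a=(L-lc);b=W[:,:2]-wc
    th=np.arctan2((a[:,0]*b[:,1]-a[:,1]*b[:,0]).sum(),(a*b).sum());c,s=np.cos(th),np.sin(th);M=np.array([[c,-s],[s,c]])
    t=wc-M@lc; return th,t,M,np.linalg.norm(a@M.T-b,axis=1)
E
python3 - <<'E'
from fit import *
C=cam('top')
q=np.array([[27,75],[310,27],[372,337],[78,393]])/4+[225,220]
W=px2w(C,q,10); e=np.linalg.norm(np.diff(W,axis=0),axis=1);print('strip edges',e)
# local corners relative to base centre
th,t,M,r=fit(np.array([[102.5,95],[102.5,-95],[-102.5,-95],[-102.5,95]]),W);print(th,t,r)
# arm axis pts: rod at jaws front/back, collar (z38)
q=np.array([[247,50],[265,135],[279,224]])/4+[225,220]; A=px2w(C,q,[44,44,46]);print('arm pts',A.round(1), [np.arctan2(*(A[0]-A[2])[1::-1])], 'dist along',((A[:,:2]-t)@M).round(1))
q=(np.array([[457,103],[593,60],[663,240],[530,288]])-[400,0])/4+[345,145]
W=px2w(C,q,10);print('holder edges',np.linalg.norm(np.diff(W,axis=0),axis=1))
th,t,M,r=fit(np.array([[124,50],[124,-50],[-12,-50],[-12,50]]),W);print('holder',th,t,r)
# front cheek top corners BL,BR ; z=82
q=(np.array([[588,228],[660,208]])-[400,0])/4+[345,145]
print('cheek front in holder',((px2w(C,q,82)[:,:2]-t)@M).round(1))
s=robot.state();print(R.from_rotvec(s['tcp_rot']).as_matrix().round(3))
E
```

```text
strip edges [186.14693384 201.35849544 186.50653466]
0.09680298132033609 [455.75279784 237.82141548] [1.80517832 2.90879066 2.26826716 2.07899983]
arm pts [[546.6 198.4  44. ]
 [492.3 191.9  44. ]
 [436.8 188.3  46. ]] [np.float64(0.09149867414285169)] dist along [[ 86.7 -48. ]
 [ 32.  -49.2]
 [-23.6 -47.5]]
holder edges [100.48380664 132.85491936  97.27547804]
holder 0.2326950718659049 [597.65134583 -89.52204169] [1.26882601 1.14550866 3.08060541 0.87637495]
cheek front in holder [[  1.8  23.2]
 [ -0.2 -24.9]]
[[-0.93   0.367 -0.   ]
 [ 0.367  0.93  -0.001]
 [ 0.    -0.001 -1.   ]]
```

Request:
arm_command:
  series: [30,-30,0,0,0,0.059,0,30,-30,0,0,0,0.059,0,30,-30,0,0,0,0.059,0,30,-30,0,0,0,0.059,0,30,-30,0,0,0,0.059,0,30,-30,0,0,0,0.059,0,30,-30,0,0,0,0.059,0,30,-30,0,0,0,0.059,0]

```text
time: 0.95
eef_pos: [442.8, 270.2, 231.2]
tcp_rot: [0.155, -3.138, -0.0]
ft_force: [-0.1, 0.7, -0.7]
gripper_width: 0.998
gripper_force: 0.0
```

Request:
arm_command:
  series: [30,-30,-20,0,0,0,0,30,-30,-20,0,0,0,0,17,-15,-30,0,0,0,0,0,0,-30,0,0,0,0,0,0,0,0,0,0,0,0,0,0,0,0,0,0]

```text
time: 1.55
eef_pos: [518.6, 196.7, 131.6]
tcp_rot: [0.151, -3.137, 0.0]
ft_force: [-0.7, 0.7, 1.2]
gripper_width: 0.994
gripper_force: 0.0
```

```bash
cat > look.py <<'E'
import sys
from h import *
s=robot.state();print(s['time'],s['eef_pos'].round(1),R.from_rotvec(s['tcp_rot']).as_matrix().round(3).tolist(),s['ft_force'].round(1),s['gripper_width'])
np.savez(f'pics/{sys.argv[1]}.npz',eef_pos=s['eef_pos'],tcp_rot=s['tcp_rot'])
cv2.imwrite(f'pics/{sys.argv[1]}.png',robot.grab_frame(sys.argv[2] if len(sys.argv)>2 else 'wrist'))
E
python3 look.py w1
```

```text
1.55 [518.6 196.7 131.6] [[-0.995, -0.096, -0.001], [-0.096, 0.995, -0.0], [0.001, -0.0, -1.0]] [-0.7  0.7  1.2] 0.9944904452138628
```

View pics/w1.png

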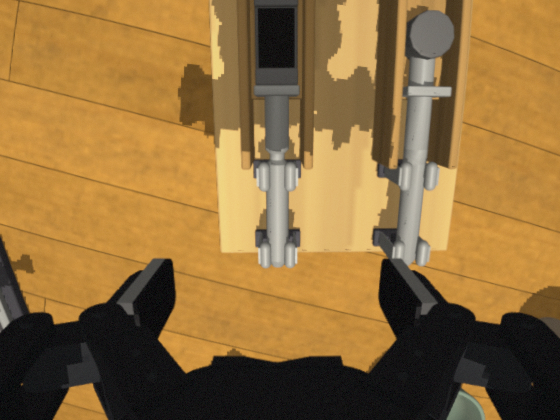

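The gun-rest arm's rod runs at u≈277, with its jaws at (277,173) and (278,247). The other arm lies at u≈415.

```bash
python3 - <<'E'
from h import *
s=np.load('pics/w1.npz');C=cam('wrist',s)
P=px2w(C,[[277,173],[278,248],[277.5,195],[278,230],[277,151],[276.5,90]],[46,46,40,40,40,44]);print(P.round(1)); print(np.arctan2(*(P[3]-P[2])[1::-1]))
# expected jaws from top fit
o=np.array([519.3,196.3]);d=np.array([np.cos(.094),np.sin(.094)])
for x in(-28,28):print(w2px(C,[[*(o+d*x),46]]))
E
```

```text
[[491.7 195.3  46. ]
 [544.9 201.1  46. ]
 [508.1 197.2  40. ]
 [533.6 200.   40. ]
 [477.9 194.   40. ]
 [438.9 189.9  44. ]]
0.1105047084767938
[[274.63535405 172.28824962]]
[[274.6033912  250.74523753]]
```

Request:
arm_command:
  series: [0,1,-30,0,0,0.01,0,0,0,-30,0,0,0,0,0,0,-25,0,0,0,0,0,0,-17,0,0,0,0,0,0,-9,0,0,0,0,0,0,0,0,0,0,120,0,0,0,0,0,0,200,0,0,0,0,0,0,255]

```text
time: 2.4
eef_pos: [519.6, 197.9, 21.7]
tcp_rot: [-0.167, 3.135, 0.001]
ft_force: [0.6, -0.2, 0.9]
gripper_width: 0.517
gripper_force: 0.0
```

Request:
arm_command:
  series: [0,0,0,0,0,0,255,0,0,0,0,0,0,255,0,0,0,0,0,0,255,0,0,0,0,0,0,255]

```text
time: 2.8
eef_pos: [519.3, 197.7, 21.1]
tcp_rot: [-0.167, 3.136, 0.0]
ft_force: [-0.3, -0.6, 5.4]
gripper_width: 0.162
gripper_force: 58.4
```

Request:
arm_command:
  series: [0,0,4,0,0,0,255,0,0,6,0,0,0,255,0,0,6,0,0,0,255,0,0,8,0,0,0,255,0,0,12,0,0,0,255,0,0,16,0,0,0,255,0,0,20,0,0,0,255,0,0,20,0,0,0,255]

```text
time: 3.6
eef_pos: [518.9, 197.7, 114.0]
tcp_rot: [-0.167, 3.136, 0.0]
ft_force: [-0.0, -0.4, -2.0]
gripper_width: 0.163
gripper_force: 59.5
```

```bash
python3 look.py s1 scene; python3 - <<'E'
import cv2;i=cv2.imread('pics/s1.png');cv2.imwrite('pics/s1c.png',cv2.resize(i[130:310,150:350],None,fx=3,fy=3))
E
```

```text
3.6 [518.9 197.7 114. ] [[-0.994, -0.106, 0.001], [-0.106, 0.994, 0.0], [-0.001, 0.0, -1.0]] [-0.  -0.4 -2. ] 0.16285997944850994
```

View pics/s1c.png

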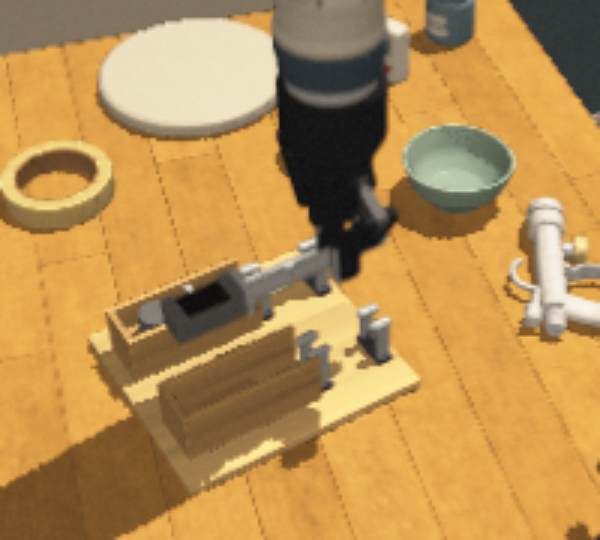

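The arm is lifted clear and level, and the other arm is still in its clips. I'll carry it to open table at y≈28 and lay it down tail first.

Request:
arm_command:
  series: [1,-20,0,0,0,0.02,255,2,-30,0,0,0,0.02,255,2,-30,0,0,0,0.02,255,2,-30,0,0,0,0.02,255,2,-30,0,0,0,0.02,255,0,-20,-10,0,0,0.02,255,0,-10,-30,0.009,-0.039,0,255,0,0,-30,0.009,-0.039,0,255]

```text
time: 4.45
eef_pos: [528.8, 26.2, 42.3]
tcp_rot: [-0.343, 3.039, 0.013]
ft_force: [0.8, 0.7, -3.4]
gripper_width: 0.168
gripper_force: 59.5
```

Request:
arm_command:
  series: [0,0,-20,0,0,0,255,0,0,-10,0,0,0,255,0,0,-6,0,0,0,255,0,0,-2,0,0,0,255,0,0,0,0,0,0,255]

```text
time: 4.95
eef_pos: [528.5, 27.7, 4.8]
tcp_rot: [-0.346, 3.042, 0.014]
ft_force: [-0.4, 0.8, -2.1]
gripper_width: 0.163
gripper_force: 59.5
```

Request:
arm_command:
  series: [0,0,-2,0,0,0,255,0,0,0,0,0,0,255,0,0,0,0,0,0,180,0,0,0,0,0,0,100,0,0,0,0,0,0,0,0,0,0,0,0,0,0,0,0,20,0,0,0,0,0,0,40,0,0,0,0]

```text
time: 5.75
eef_pos: [526.0, 27.8, 60.6]
tcp_rot: [-0.346, 3.048, 0.016]
ft_force: [-0.1, -0.7, 0.3]
gripper_width: 0.995
gripper_force: 0.0
```

Request:
arm_command:
  series: [-15,-3,30,-0.009,0.039,0,0,-30,-6,15,-0.009,0.039,0,0,-30,-6,0,0,0,0,0,-30,-6,0,0,0,0,0,0,0,0,0,0,0,0,0,0,0,0,0,0,0]

```text
time: 6.35
eef_pos: [423.0, 6.5, 107.8]
tcp_rot: [-0.354, 3.12, -0.001]
ft_force: [0.1, -0.0, 0.4]
gripper_width: 1.002
gripper_force: 0.0
```

```bash
python3 look.py w2
```

```text
6.35 [423.    6.5 107.8] [[-0.975, -0.224, 0.001], [-0.224, 0.975, -0.0], [-0.001, -0.0, -1.0]] [ 0.1 -0.   0.4] 1.0024811565161345
```

View pics/w2.png

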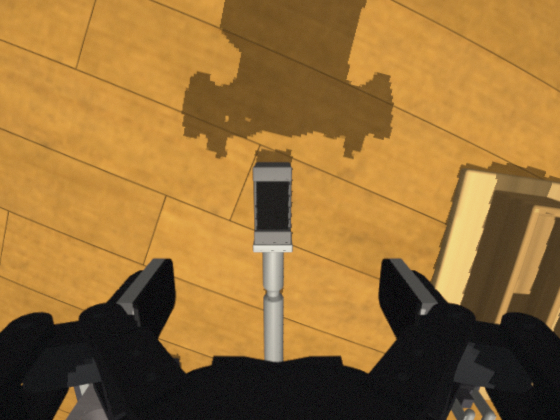

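The arm lies flat, saddle up and well aligned. The block spans u 254–291, from v 163 to about 243 at the collar, with the rod at u≈273.

```bash
python3 - <<'E'
from h import *
s=np.load('pics/w2.npz');C=cam('wrist',s)
P=px2w(C,[[254.5,166],[291,166],[254,247],[291.5,247],[273,262],[273.5,350]],[24,24,22,22,10,10]);print(P.round(1))
a=(P[2]+P[3])/2-(P[0]+P[1])/2;print('len',np.linalg.norm(a),np.arctan2(a[1],a[0]),np.arctan2(*(P[5]-P[4])[1::-1]),'mid',(P[:4].mean(0)).round(1))
E
```

```text
[[395.3 -13.9  24. ]
 [390.    9.4  24. ]
 [452.   -2.4  22. ]
 [446.1  23.4  22. ]
 [465.6  14.3  10. ]
 [543.   32.2  10. ]]
len 57.79999724819254 0.22193600281160356 0.22721229673454127 mid [420.8   4.1  23. ]
```

Request:
arm_command:
  series: [-3.5,-2.5,-35,0,0,0,0,0,0,-35,0,0,0,0,0,0,-20,0,0,0,0,0,0,-10,0,0,0,0,0,0,-5,0,0,0,60,0,0,0,0,0,0,160,0,0,0,0,0,0,255,0,0,0,0,0,0,255]

```text
time: 7.2
eef_pos: [420.0, 4.0, 3.1]
tcp_rot: [-0.355, 3.12, -0.001]
ft_force: [-0.2, -2.5, 2.0]
gripper_width: 0.331
gripper_force: 1.9
```

Request:
arm_command:
  series: [0,0,0,0,0,0,255,0,0,0,0,0,0,255,0,0,0,0,0,0,255]

```text
time: 7.5
eef_pos: [420.2, 4.0, 3.3]
tcp_rot: [-0.354, 3.119, -0.001]
ft_force: [-0.5, -0.5, 5.7]
gripper_width: 0.287
gripper_force: 59.3
```

Request:
arm_command:
  series: [0,0,10,0,0,0,255,0,0,40,0,0,0,255,0,0,40,0,0,0,255,30,-12,30,0,0,0,255,40,-15,20,0,0,0,255,40,-15,20,0,0,0,255,40,-15,7,0,0,0,255,40,-15,0,0,0,0,255]

```text
time: 8.3
eef_pos: [611.0, -68.6, 171.9]
tcp_rot: [-0.354, 3.119, -0.002]
ft_force: [0.3, -0.6, -2.1]
gripper_width: 0.289
gripper_force: 59.9
```

Request:
arm_command:
  series: [30,-12,0,0,0,0,255,0,0,0,0,0,0,255,0,0,0,0,0,0,255]

```text
time: 8.6
eef_pos: [639.1, -80.0, 169.0]
tcp_rot: [0.354, -3.12, -0.001]
ft_force: [0.0, -0.5, -2.5]
gripper_width: 0.287
gripper_force: 59.9
```

```bash
python3 look.py w3
```

```text
8.6 [639.1 -80.  169. ] [[-0.975, -0.224, -0.002], [-0.224, 0.975, 0.0], [0.002, 0.001, -1.0]] [ 0.  -0.5 -2.5] 0.28725025204094895
```

View pics/w3.png

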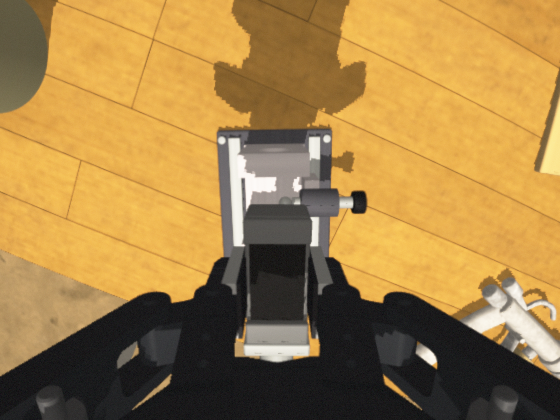

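The holder shows with its front plate corners at (219,128) and (331,129) and the plunger axis at v≈202 with its knob end at (366,202). The block is still held straight. I'll enlarge the cheek.

```bash
python3 - <<'E'
import cv2;i=cv2.imread('pics/w3.png');cv2.imwrite('pics/w3c.png',cv2.resize(i[118:258,205:375],None,fx=4,fy=4,interpolation=cv2.INTER_CUBIC))
from h import *
s=np.load('pics/w3.npz');C=cam('wrist',s)
o=np.array([597.65,-89.52]);
for th in(.2327,.2247):
  M=np.array([[np.cos(th),-np.sin(th)],[np.sin(th),np.cos(th)]])
  L=[(-12,50,10),(-12,-50,10),(0,24,82),(0,-24,82),(16,24,82),(16,-24,82),(40,68,60)]
  print(w2px(C,[[*(o+M@np.array(l[:2])),l[2]] for l in L]).round(1).tolist())
P=px2w(C,[[219,128],[331,129]],10);print(P,np.linalg.norm(P[1]-P[0]))
E
```

```text
[[334.0, 125.8], [216.7, 126.6], [311.7, 148.8], [238.7, 149.3], [311.3, 172.8], [239.5, 173.3], [366.2, 199.1]]
[[334.1, 126.2], [216.8, 126.2], [311.7, 149.0], [238.7, 149.0], [311.1, 173.1], [239.3, 173.0], [365.8, 199.8]]
[[ 598.20256447 -138.82228457   10.        ]
 [ 577.65648215  -45.4113432    10.        ]] 95.64384699068655
```

View pics/w3c.png

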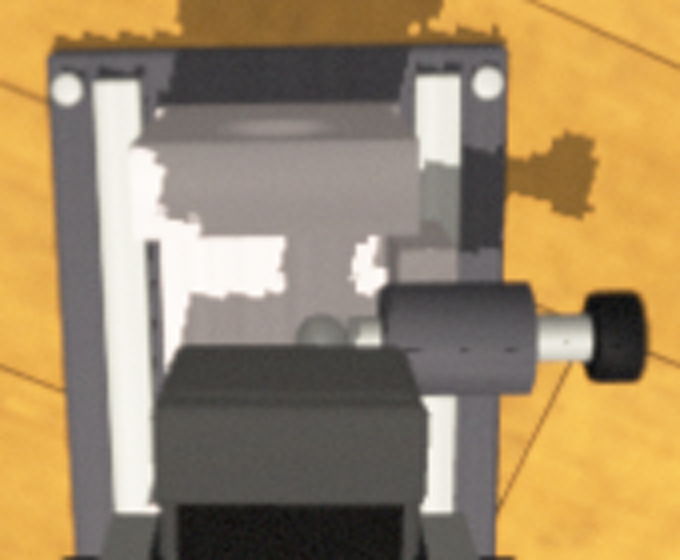

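```bash
python3 - <<'E'
from h import *
s=np.load('pics/w3.npz');C=cam('wrist',s)
Rm=R.from_rotvec(s['tcp_rot']).as_matrix();p=s['eef_pos']
d=-Rm[:,0];l=np.cross([0,0,1],d)  # arm x, arm y
org=p+33.5*d+[0,0,4.7]
f=lambda x,y,z:org+d*x+l*y+[0,0,z]
print('tail top/bottom edges pred',w2px(C,[f(-61,-13,16),f(-61,13,16),f(-61,-13,-8),f(-61,13,-8),f(0,-14,8),f(0,14,8)]).round(1).tolist())
print('bore centre',[w2px(C,[[597.65+a*.974-b*.226,-89.52+a*.226+b*.974,60]]).round(1).tolist() for a,b in((0,0),(2.5,0),(2.5,-1.3))])
P=px2w(C,[[238,153],[309,153],[238.5,176.8],[308.5,176.8]],82);print(P.round(1),P[:2].mean(0))
mid=P[:2].mean(0); print('mouth est in arm axes: ahead',(mid-org)@d,'left',(mid-org)@l)
E
```

```text
tail top/bottom edges pred [[239.0, 220.8], [309.8, 220.7], [244.7, 203.9], [304.6, 203.9], [243.2, 346.5], [306.5, 346.4]]
bore centre [[[275.3, 145.8]], [[275.3, 149.3]], [[273.5, 149.3]]]
[[ 605.7 -112.9   82. ]
 [ 595.2  -67.2   82. ]
 [ 621.2 -109.4   82. ]
 [ 610.7  -63.6   82. ]] [600.45384594 -90.04846779  82.        ]
mouth est in arm axes: ahead -73.23060863533247 left -1.1096502768850882
```

Request:
arm_command:
  series: [-42.6,-10.1,0,0,0,0,255,-42.6,-10.1,0,0,0,0,255,-42.6,-10.1,0,0,0,0,255,-42.6,-10.1,0,0,0,0,255,-42.6,-10.1,0,0,0,0,255,0,0,-40,0,0,0,255,0,0,-40,0,0,0,255,0,0,-30,0,0,0,255]

```text
time: 9.45
eef_pos: [424.6, -129.6, 58.8]
tcp_rot: [-0.354, 3.121, -0.001]
ft_force: [0.2, 0.7, -3.2]
gripper_width: 0.29
gripper_force: 59.8
```

Request:
arm_command:
  series: [0,0,-3,0,0,0.003,255,0,0,0,0,0,0,255,0,0,0,0,0,0,255]

```text
time: 9.75
eef_pos: [427.1, -130.6, 58.0]
tcp_rot: [-0.36, 3.119, -0.002]
ft_force: [1.0, 0.0, -2.0]
gripper_width: 0.288
gripper_force: 59.9
```

```bash
python3 look.py s2 scene; python3 - <<'E'
import cv2;i=cv2.imread('pics/s2.png');cv2.imwrite('pics/s2c.png',cv2.resize(i[250:400,210:430],None,fx=3,fy=3,interpolation=cv2.INTER_CUBIC))
E
```

```text
9.75 [ 427.1 -130.6   58. ] [[-0.974, -0.228, 0.002], [-0.228, 0.974, -0.001], [-0.002, -0.002, -1.0]] [ 1.  0. -2.] 0.2884832463520018
```

View pics/s2c.png

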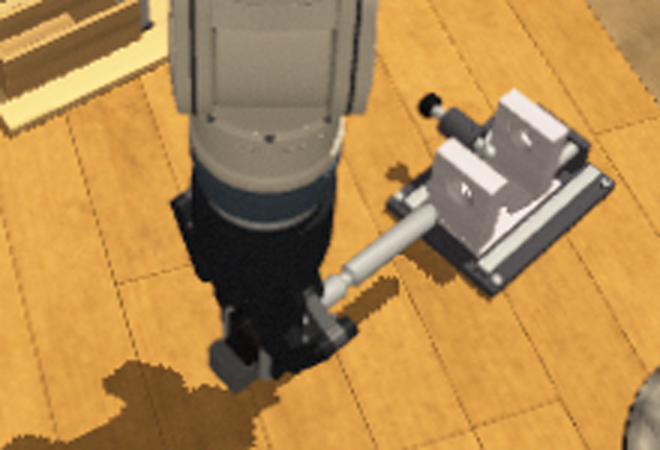

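```bash
python3 - <<'E'
from h import *
s=np.load('pics/s2.npz');C=cam('scene')
Rm=R.from_rotvec(s['tcp_rot']).as_matrix();p=s['eef_pos'];d=-Rm[:,0];org=p+33.5*d+[0,0,4.7]
cr=lambda X:((w2px(C,X)-[210,250])*3).round(0).tolist()
print('org',org,'d',d)
print('groove,nose,+145',cr([org+d*40,org+d*120,org+d*145]))
for o in([597.65,-89.5],[600.4,-90]):
  dh=np.array([np.cos(.23),np.sin(.23)]);lh=np.array([-dh[1],dh[0]])
  f=lambda x,y,z:[*(np.array(o)+dh*x+lh*y),z]
  print('mouth',cr([f(0,0,60)]),'front top corners L,R',cr([f(0,24,82),f(0,-24,82)]),'bot',cr([f(0,-24,15)]),'base frontL,R',cr([f(-12,50,10),f(-12,-50,10)]))
i=cv2.imread('pics/s2.png')[295:345,335:385];cv2.imwrite('pics/s2d.png',cv2.resize(i,None,fx=11,fy=11,interpolation=cv2.INTER_CUBIC))
E
```

```text
org [ 459.73012962 -122.96849977   62.80237852] d [0.97375397 0.22759511 0.00191434]
groove,nose,+145 [[343.0, 277.0], [431.0, 207.0], [457.0, 186.0]]
mouth [[452.0, 191.0]] front top corners L,R [[429.0, 148.0], [484.0, 194.0]] bot [[470.0, 252.0]] base frontL,R [[379.0, 198.0], [486.0, 292.0]]
mouth [[456.0, 190.0]] front top corners L,R [[433.0, 147.0], [488.0, 192.0]] bot [[474.0, 251.0]] base frontL,R [[383.0, 197.0], [490.0, 291.0]]
```

View pics/s2d.png

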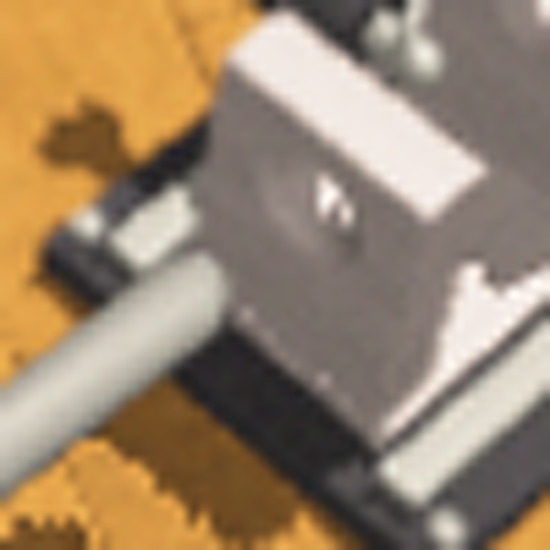

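The bore appears at about (461,191) in the crop and the nose at about (431,214). That puts the nose on the bore's line about 27 mm ahead, to within a couple of mm. I'll drop 2.5 mm and feed in gently, watching the force.

Request:
arm_command:
  series: [0,0,-2.5,0,0,0,255,7.8,1.8,0,0,0,0,255,7.8,1.8,0,0,0,0,255,4.9,1.1,0,0,0,0,255,3.9,0.9,0,0,0,0,255,2.9,0.7,0,0,0,0,255,0,0,0,0,0,0,255]

```text
time: 10.5
eef_pos: [454.0, -124.0, 53.7]
tcp_rot: [0.36, -3.121, -0.0]
ft_force: [-0.5, 0.7, -2.1]
gripper_width: 0.289
gripper_force: 59.9
```

Request:
arm_command:
  series: [2.9,0.7,0,0,0,0,255,2.9,0.7,0,0,0,0,255,2.9,0.7,0,0,0,0,255,0,0,0,0,0,0,255]

```text
time: 10.9
eef_pos: [462.5, -122.0, 53.8]
tcp_rot: [0.359, -3.121, 0.0]
ft_force: [-1.7, -0.9, -0.9]
gripper_width: 0.289
gripper_force: 60.1
```

Request:
arm_command:
  series: [2.9,0.7,1,0,0,0,255,2.9,0.7,0,0,0,0,255,2.9,0.7,0,0,0,0,255,2.9,0.7,0,0,0,0,255,0,0,0,0,0,0,255]

```text
time: 11.4
eef_pos: [474.6, -119.1, 54.8]
tcp_rot: [-0.36, 3.12, -0.0]
ft_force: [0.6, -0.3, -2.1]
gripper_width: 0.287
gripper_force: 60.0
```

Request:
arm_command:
  series: [2.9,0.7,0,0,0,0,255,2.9,0.7,0,0,0,0,255,2.9,0.7,0,0,0,0,255,2.9,0.7,0,0,0,0,255,2.9,0.7,0,0,0,0,255,0,0,0,0,0,0,255]

```text
time: 12.0
eef_pos: [488.8, -115.7, 54.7]
tcp_rot: [-0.359, 3.121, -0.0]
ft_force: [-0.5, -0.0, -2.5]
gripper_width: 0.291
gripper_force: 60.0
```

Request:
arm_command:
  series: [2.9,0.7,0,0,0,0,255,2.9,0.7,0,0,0,0,255,2.9,0.7,0,0,0,0,255,0,0,0,0,0,0,255]

```text
time: 12.4
eef_pos: [497.2, -113.7, 54.7]
tcp_rot: [0.359, -3.121, 0.0]
ft_force: [-3.0, -2.5, -1.8]
gripper_width: 0.291
gripper_force: 60.1
```

Request:
arm_command:
  series: [2.9,0.7,0,0,0,0,255,2.9,0.7,0,0,0,0,255,0,0,0,0,0,0,255]

```text
time: 12.7
eef_pos: [502.6, -112.4, 54.6]
tcp_rot: [0.358, -3.12, 0.001]
ft_force: [-5.3, -4.2, -1.5]
gripper_width: 0.288
gripper_force: 60.2
```

Request:
arm_command:
  series: [2.9,0.7,0,0,0,0,255,2.9,0.7,0,0,0,0,255,2.9,0.7,0,0,0,0,255,0,0,0,0,0,0,255]

```text
time: 13.1
eef_pos: [510.6, -110.5, 54.5]
tcp_rot: [0.358, -3.119, 0.001]
ft_force: [-7.9, -4.9, 0.1]
gripper_width: 0.287
gripper_force: 60.4
```

Request:
arm_command:
  series: [3.0,0.2,0,0,0,0,255,2.9,0.7,0,0,0,0,255,2.9,0.7,0,0,0,0,255,2.9,0.7,0,0,0,0,255,0,0,0,0,0,0,255]

```text
time: 13.6
eef_pos: [522.4, -108.4, 54.6]
tcp_rot: [0.357, -3.119, 0.001]
ft_force: [-6.7, -6.7, 0.3]
gripper_width: 0.288
gripper_force: 60.8
```

Request:
arm_command:
  series: [2.9,0.7,0,0,0,0,255,2.9,0.7,0,0,0,0,255,2.9,0.7,0,0,0,0,255,0,0,0,0,0,0,255]

```text
time: 14.0
eef_pos: [531.6, -106.4, 54.8]
tcp_rot: [0.357, -3.12, 0.002]
ft_force: [-5.0, -6.7, 0.5]
gripper_width: 0.287
gripper_force: 60.8
```

Request:
arm_command:
  series: [3.0,0.1,0,0,0,0,255,3.0,0.4,0,0,0,0,255,2.9,0.7,0,0,0,0,255,0,0,0,0,0,0,255]

```text
time: 14.4
eef_pos: [540.0, -104.9, 54.6]
tcp_rot: [0.358, -3.119, 0.001]
ft_force: [-7.2, -5.7, 0.6]
gripper_width: 0.287
gripper_force: 60.5
```

Request:
arm_command:
  series: [2.9,0.7,0,0,0,0,255,2.9,0.7,0,0,0,0,255,2.9,0.7,0,0,0,0,255,0,0,0,0,0,0,255]

```text
time: 14.8
eef_pos: [547.8, -102.9, 54.3]
tcp_rot: [0.357, -3.117, 0.001]
ft_force: [-6.9, -4.8, -0.2]
gripper_width: 0.288
gripper_force: 60.3
```

Request:
arm_command:
  series: [2.9,0.7,0,0,0,0,255,2.9,0.7,0,0,0,0,255,2.9,0.7,0,0,0,0,255,2.9,0.7,0,0,0,0,255,0,0,0,0,0,0,255]

```text
time: 15.3
eef_pos: [560.1, -100.0, 54.5]
tcp_rot: [0.359, -3.118, 0.001]
ft_force: [-8.5, -5.7, 0.8]
gripper_width: 0.287
gripper_force: 60.3
```

Request:
arm_command:
  series: [2.9,0.7,0,0,0,0,255,2.9,0.7,0,0,0,0,255,2.9,0.7,0,0,0,0,255,0,0,0,0,0,0,255]

```text
time: 15.7
eef_pos: [568.9, -98.0, 54.5]
tcp_rot: [0.359, -3.118, 0.001]
ft_force: [-7.9, -5.8, 0.6]
gripper_width: 0.287
gripper_force: 60.3
```

Request:
arm_command:
  series: [2.9,0.7,0,0,0,0,255,2.9,0.7,0,0,0,0,255,1.9,0.5,0,0,0,0,255,0,0,0,0,0,0,255]

```text
time: 16.1
eef_pos: [576.6, -96.2, 54.6]
tcp_rot: [0.358, -3.119, 0.001]
ft_force: [-7.4, -6.2, 0.6]
gripper_width: 0.285
gripper_force: 60.3
```

Request:
arm_command:
  series: [1.9,0.5,0,0,0,0,255,1.9,0.5,0,0,0,0,255,0,0,0,0,0,0,255]

```text
time: 16.4
eef_pos: [580.4, -95.3, 54.6]
tcp_rot: [0.358, -3.119, 0.002]
ft_force: [-6.5, -6.7, 0.8]
gripper_width: 0.289
gripper_force: 60.3
```

Request:
arm_command:
  series: [1.9,0.5,0,0,0,0,255,0,0,0,0,0,0,255]

```text
time: 16.6
eef_pos: [582.3, -94.8, 54.6]
tcp_rot: [0.358, -3.119, 0.002]
ft_force: [-7.9, -7.1, 0.7]
gripper_width: 0.29
gripper_force: 60.3
```

Request:
arm_command:
  series: [1.5,0.3,0,0,0,0,255,1.5,0.3,0,0,0,0,255,0,0,0,0,0,0,255]

```text
time: 16.9
eef_pos: [585.6, -94.2, 54.7]
tcp_rot: [0.359, -3.119, 0.002]
ft_force: [-6.4, -5.8, 1.1]
gripper_width: 0.286
gripper_force: 60.3
```

Request:
arm_command:
  series: [1.5,0.3,0,0,0,0,255,1.5,0.3,0,0,0,0,255,0,0,0,0,0,0,255]

```text
time: 17.2
eef_pos: [588.4, -93.5, 54.7]
tcp_rot: [0.359, -3.119, 0.001]
ft_force: [-7.2, -6.4, 1.1]
gripper_width: 0.287
gripper_force: 60.4
```

Request:
arm_command:
  series: [1,0.2,0,0,0,0,255,1,0.2,0,0,0,0,255,0,0,0,0,0,0,255]

```text
time: 17.5
eef_pos: [590.2, -93.1, 54.7]
tcp_rot: [0.359, -3.119, 0.001]
ft_force: [-7.9, -5.9, 1.9]
gripper_width: 0.286
gripper_force: 60.5
```

Request:
arm_command:
  series: [1,0.2,0,0,0,0,255,0,0,0,0,0,0,255]

```text
time: 17.7
eef_pos: [591.1, -92.9, 54.7]
tcp_rot: [0.359, -3.118, 0.001]
ft_force: [-9.0, -5.4, 2.6]
gripper_width: 0.288
gripper_force: 60.5
```

Request:
arm_command:
  series: [1,0.2,0,0,0,0,255,0,0,0,0,0,0,255]

```text
time: 17.9
eef_pos: [591.9, -92.6, 54.7]
tcp_rot: [0.359, -3.118, 0.001]
ft_force: [-8.5, -6.0, 2.7]
gripper_width: 0.291
gripper_force: 60.6
```

Request:
arm_command:
  series: [1,0.2,0,0,0,0,255,0,0,0,0,0,0,255]

```text
time: 18.1
eef_pos: [592.1, -92.6, 54.6]
tcp_rot: [0.358, -3.117, 0.001]
ft_force: [-11.6, -7.5, 4.2]
gripper_width: 0.288
gripper_force: 60.9
```

Request:
arm_command:
  series: [1,0.2,0,0,0,0,255,0,0,0,0,0,0,255]

```text
time: 18.3
eef_pos: [592.3, -92.5, 54.6]
tcp_rot: [0.357, -3.115, 0.002]
ft_force: [-16.9, -8.4, 6.4]
gripper_width: 0.288
gripper_force: 61.2
```

Request:
arm_command:
  series: [1,0.2,0,0,0,0,255,0,0,0,0,0,0,255]

```text
time: 18.5
eef_pos: [592.5, -92.4, 54.5]
tcp_rot: [0.357, -3.114, 0.002]
ft_force: [-20.1, -8.5, 7.8]
gripper_width: 0.288
gripper_force: 61.4
```

Request:
arm_command:
  series: [1,0.2,0,0,0,0,255,0,0,0,0,0,0,255]

```text
time: 18.7
eef_pos: [592.7, -92.4, 54.4]
tcp_rot: [0.356, -3.112, 0.002]
ft_force: [-24.3, -9.8, 10.0]
gripper_width: 0.287
gripper_force: 61.6
```

Request:
arm_command:
  series: [1,0.2,0,0,0,0,255,0,0,0,0,0,0,255]

```text
time: 18.9
eef_pos: [592.9, -92.3, 54.3]
tcp_rot: [0.356, -3.111, 0.002]
ft_force: [-27.3, -10.7, 11.3]
gripper_width: 0.289
gripper_force: 61.6
```

Request:
arm_command:
  series: [1,0.2,0,0,0,0,255,0,0,0,0,0,0,255]

```text
time: 19.1
eef_pos: [593.3, -92.4, 54.1]
tcp_rot: [0.355, -3.109, 0.003]
ft_force: [-28.8, -12.0, 11.3]
gripper_width: 0.288
gripper_force: 61.7
```

Request:
arm_command:
  series: [1,0.2,0,0,0,0,255,0,0,0,0,0,0,255]

```text
time: 19.3
eef_pos: [593.4, -92.3, 54.0]
tcp_rot: [0.354, -3.108, 0.003]
ft_force: [-33.7, -13.6, 12.7]
gripper_width: 0.288
gripper_force: 61.9
```

Request:
arm_command:
  series: [0,0,-1,0,0,0,255,0,0,0,0,0,0,255]

```text
time: 19.5
eef_pos: [593.8, -92.4, 53.5]
tcp_rot: [0.354, -3.109, 0.003]
ft_force: [-32.8, -12.8, 16.0]
gripper_width: 0.285
gripper_force: 62.4
```

Request:
arm_command:
  series: [0,0,2,0,0,0,255,0,0,0,0,0,0,255]

```text
time: 19.7
eef_pos: [593.6, -92.4, 54.0]
tcp_rot: [0.354, -3.107, 0.002]
ft_force: [-28.2, -14.1, 2.2]
gripper_width: 0.289
gripper_force: 61.0
```

Request:
arm_command:
  series: [1.5,0.3,0.3,0,0,0,255,0,0,0,0,0,0,255]

```text
time: 19.9
eef_pos: [593.9, -92.3, 54.0]
tcp_rot: [0.353, -3.105, 0.003]
ft_force: [-33.7, -16.5, 3.9]
gripper_width: 0.29
gripper_force: 61.2
```

Request:
arm_command:
  series: [1.5,0.3,0.3,0,0,0,255,0,0,0,0,0,0,255]

```text
time: 20.1
eef_pos: [594.1, -92.2, 54.0]
tcp_rot: [0.352, -3.102, 0.003]
ft_force: [-38.1, -17.9, 4.9]
gripper_width: 0.29
gripper_force: 61.3
```

Axial force has climbed to about 41 N with no more travel, so the collar looks home. I'll ease back with the sprung head.

Request:
arm_command:
  series: [-2,-0.5,0,0,0,0,255,-3,-0.7,0,0,0,0,255,-3,-0.7,0,0,0,0,255,0,0,0,0,0,0,255]

```text
time: 20.5
eef_pos: [592.5, -92.9, 55.0]
tcp_rot: [0.357, -3.115, 0.001]
ft_force: [-8.7, -7.3, -6.5]
gripper_width: 0.287
gripper_force: 59.8
```

Request:
arm_command:
  series: [-3,-0.7,0,0,0,0,255,-3,-0.7,0,0,0,0,255,-3,-0.7,0,0,0,0,255,0,0,0,0,0,0,255]

```text
time: 20.9
eef_pos: [584.5, -95.0, 55.3]
tcp_rot: [0.357, -3.117, 0.001]
ft_force: [-6.3, -6.5, -6.2]
gripper_width: 0.293
gripper_force: 59.8
```

Request:
arm_command:
  series: [-3,-0.7,0,0,0,0,255,-3,-0.7,0,0,0,0,255,-3,-0.7,0,0,0,0,255,0,0,0,0,0,0,255]

```text
time: 21.3
eef_pos: [576.3, -97.0, 55.5]
tcp_rot: [0.358, -3.119, 0.001]
ft_force: [-0.5, -6.2, -7.9]
gripper_width: 0.287
gripper_force: 59.7
```

Request:
arm_command:
  series: [-2,-0.5,0,0,0,0,255,-2,-0.5,0,0,0,0,255,0,0,0,0,0,0,255]

```text
time: 21.6
eef_pos: [573.0, -98.0, 55.9]
tcp_rot: [0.358, -3.12, 0.002]
ft_force: [-0.3, -6.3, -7.2]
gripper_width: 0.286
gripper_force: 59.9
```

Request:
arm_command:
  series: [-2,-0.5,0,0,0,0,255,0,0,0,0,0,0,255]

```text
time: 21.8
eef_pos: [571.2, -98.5, 55.9]
tcp_rot: [0.358, -3.12, 0.002]
ft_force: [-0.4, -5.1, -6.6]
gripper_width: 0.292
gripper_force: 59.9
```

Request:
arm_command:
  series: [-1,-0.8,-0.6,0,0,0,255,-1,-0.5,0,0,0,0,255,0,0,0,0,0,0,255]

```text
time: 22.1
eef_pos: [569.4, -99.2, 55.7]
tcp_rot: [-0.359, 3.121, -0.001]
ft_force: [0.2, -4.9, -5.0]
gripper_width: 0.291
gripper_force: 60.1
```

Request:
arm_command:
  series: [-1.5,-0.4,0,0,0,0,255,0,0,0,0,0,0,255]

```text
time: 22.3
eef_pos: [568.9, -99.4, 56.1]
tcp_rot: [-0.359, 3.119, -0.0]
ft_force: [4.8, -3.5, -4.6]
gripper_width: 0.29
gripper_force: 60.0
```

Request:
arm_command:
  series: [-1.5,-0.4,0,0,0,0,255,0,0,0,0,0,0,255]

```text
time: 22.5
eef_pos: [568.4, -99.6, 56.4]
tcp_rot: [-0.36, 3.117, -0.0]
ft_force: [7.6, -1.6, -4.9]
gripper_width: 0.286
gripper_force: 60.0
```

Request:
arm_command:
  series: [-1.5,-0.4,0,0,0,0,255,0,0,0,0,0,0,255]

```text
time: 22.7
eef_pos: [567.9, -99.8, 56.6]
tcp_rot: [-0.36, 3.114, 0.0]
ft_force: [12.7, -1.1, -6.7]
gripper_width: 0.284
gripper_force: 59.9
```

It holds against a 12 N pull, more than the 8 N it took to slide, so the plunger is in the groove. I'll push lightly back to seat it, then let go.

Request:
arm_command:
  series: [2.5,0.6,-0.5,0,0,0,255,2.5,0.6,-0.5,0,0,0,255,3,0.7,0,0,0,0,255,3,0.7,0,0,0,0,255,0,0,0,0,0,0,255]

```text
time: 23.2
eef_pos: [576.0, -97.7, 55.0]
tcp_rot: [0.359, -3.121, 0.0]
ft_force: [-2.0, -5.2, 2.3]
gripper_width: 0.289
gripper_force: 60.9
```

Request:
arm_command:
  series: [-3,-0.9,0,0,0,0,255,-2,-0.7,0,0,0,0,255,0,0,0,0,0,0,255]

```text
time: 23.5
eef_pos: [570.6, -99.1, 54.9]
tcp_rot: [-0.359, 3.121, 0.001]
ft_force: [-0.2, -2.5, 1.0]
gripper_width: 0.29
gripper_force: 60.7
```

Request:
arm_command:
  series: [0,0,0,0,0,0,180,0,0,0,0,0,0,100,0,0,0,0,0,0,0,0,0,0,0,0,0,0,0,0,0,0,0,0,0,0,0,30,0,0,0,0,0,0,40,0,0,0,0,0,0,40,0,0,0,0]

```text
time: 24.3
eef_pos: [570.4, -98.9, 165.8]
tcp_rot: [0.359, -3.12, -0.001]
ft_force: [0.5, -0.3, -0.4]
gripper_width: 1.0
gripper_force: 0.0
```

Request:
arm_command:
  series: [15,3,5,0,0,0,0,20,5,0,0,0,0,0,0,0,0,0,0,0,0,0,0,0,0,0,0,0]

```text
time: 24.7
eef_pos: [605.6, -90.9, 169.3]
tcp_rot: [0.36, -3.12, -0.001]
ft_force: [0.3, -0.2, -0.0]
gripper_width: 1.002
gripper_force: 0.0
```

```bash
python3 look.py w4; python3 - <<'E'
from h import *
s=np.load('pics/w4.npz');C=cam('wrist',s);im=cv2.imread('pics/w4.png')
d=np.array([np.cos(.229),np.sin(.229)]);l=np.array([-d[1],d[0]]);o=np.array([600.,-90.])
# profile along the axis line, offset y=+11 (over collar top corner/block edge) and 0
for y,z in((0,76),(11,76),(0,68)):
  X=np.array([[*(o+d*x+l*y),z] for x in range(-70,24,2)]);p=w2px(C,X).round().astype(int)
  print(y,z,p[0],p[-1],[(x,int(im[v,u].mean())) for x,(u,v) in zip(range(-70,24,2),p) if 0<=v<420])
E
```

```text
24.7 [605.6 -90.9 169.3] [[-0.974, -0.228, -0.001], [-0.228, 0.974, 0.0], [0.001, 0.001, -1.0]] [ 0.3 -0.2 -0. ] 1.0018382200683482
0 76 [279  98] [278 231] [(-70, 82), (-68, 82), (-66, 87), (-64, 86), (-62, 87), (-60, 70), (-58, 74), (-56, 74), (-54, 70), (-52, 69), (-50, 35), (-48, 20), (-46, 17), (-44, 25), (-42, 19), (-40, 32), (-38, 29), (-36, 30), (-34, 30), (-32, 33), (-30, 29), (-28, 31), (-26, 28), (-24, 31), (-22, 30), (-20, 33), (-18, 34), (-16, 60), (-14, 139), (-12, 142), (-10, 145), (-8, 146), (-6, 111), (-4, 217), (-2, 160), (0, 97), (2, 171), (4, 229), (6, 233), (8, 233), (10, 233), (12, 230), (14, 229), (16, 229), (18, 218), (20, 198), (22, 197)]
11 76 [295  98] [294 231] [(-70, 78), (-68, 82), (-66, 90), (-64, 140), (-62, 146), (-60, 107), (-58, 139), (-56, 132), (-54, 129), (-52, 136), (-50, 137), (-48, 131), (-46, 132), (-44, 107), (-42, 87), (-40, 122), (-38, 77), (-36, 72), (-34, 78), (-32, 78), (-30, 76), (-28, 79), (-26, 78), (-24, 81), (-22, 43), (-20, 65), (-18, 53), (-16, 54), (-14, 90), (-12, 99), (-10, 102), (-8, 99), (-6, 111), (-4, 209), (-2, 143), (0, 92), (2, 186), (4, 229), (6, 232), (8, 232), (10, 232), (12, 230), (14, 229), (16, 230), (18, 229), (20, 160), (22, 122)]
0 68 [279  98] [278 227] [(-70, 82), (-68, 82), (-66, 87), (-64, 86), (-62, 87), (-60, 70), (-58, 71), (-56, 75), (-54, 72), (-52, 70), (-50, 51), (-48, 19), (-46, 15), (-44, 13), (-42, 17), (-40, 29), (-38, 31), (-36, 31), (-34, 29), (-32, 31), (-30, 31), (-28, 35), (-26, 34), (-24, 34), (-22, 34), (-20, 25), (-18, 33), (-16, 35), (-14, 60), (-12, 139), (-10, 142), (-8, 144), (-6, 146), (-4, 111), (-2, 217), (0, 160), (2, 97), (4, 171), (6, 229), (8, 231), (10, 233), (12, 234), (14, 231), (16, 229), (18, 228), (20, 229), (22, 203)]
```

The profile shows the collar directly against the cheek's front face with no rod visible between, and the gripper is clear and open.

```bash
python3 -c "
from cell import robot
print(robot.close_job())"
```

```text
the job is handed in; nothing more can be done
None
```

I handed the job in at about 25 s. The gun-rest arm was pulled from its clips, laid down, regripped by its saddle block and slid home saddle up, then released. It held against a 12 N pull and the wrist camera showed no visible gap at the collar; the judge's verdict was not shown.

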